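# Blow the dust off profile posts with the guarded air lever

### The job

Stand every aluminium post lying on the bench upright in a cup of the blow-off rack, one to a cup. Once all are standing, pull up the plunger knob on the valve box to free its guard cover, slide the cover fully open, tilt the lever under it well over towards the gauge for three seconds and let it spring back upright. Then slide the cover shut again so that the plunger snaps down into its hole, leaving the posts standing and the other things on the bench where they are.

Things in the scene. Friction and masses are not known exactly. Their poses are not given: they have to be found in the camera images.
- post1: loose aluminium profile post, 20 x 20 mm square with a dark groove down each face, 150 mm long, about 0.11 kg; origin at its middle, its x axis runs along its length, both ends are alike. It starts lying flat on the bench, roughly pointing away from the robot. There are three or four posts; an absent one reads None from the start
- post2: loose aluminium profile post, 20 x 20 mm square with a dark groove down each face, 150 mm long, about 0.11 kg; origin at its middle, its x axis runs along its length, both ends are alike. It starts lying flat on the bench, roughly pointing away from the robot. There are three or four posts; an absent one reads None from the start
- post3: loose aluminium profile post, 20 x 20 mm square with a dark groove down each face, 150 mm long, about 0.11 kg; origin at its middle, its x axis runs along its length, both ends are alike. It starts lying flat on the bench, roughly pointing away from the robot. There are three or four posts; an absent one reads None from the start
- post4: loose aluminium profile post, 20 x 20 mm square with a dark groove down each face, 150 mm long, about 0.11 kg; origin at its middle, its x axis runs along its length, both ends are alike. It starts lying flat on the bench, roughly pointing away from the robot. There are three or four posts; an absent one reads None from the start
- rack: fixed blow-off rack: dark steel base strip 66 x 270 mm with four open grey square cups in a row along its y axis, 70 mm apart (y = -105, -35, 35, 105 mm). Each cup: 42 mm outside, 34 mm inside, inner floor 10 mm and rim 60 mm above the bench; a standing post shows 100 mm above the rim. Origin at bench level under the strip's centre, z up; a thin air pipe runs low along its +x edge
- cup1 (a point): centre of the mouth of cup 1 of the rack (rim height, 50 mm above the cup's inner floor)
- cup2 (a point): centre of the mouth of cup 2 of the rack (rim height, 50 mm above the cup's inner floor)
- cup3 (a point): centre of the mouth of cup 3 of the rack (rim height, 50 mm above the cup's inner floor)
- cup4 (a point): centre of the mouth of cup 4 of the rack (rim height, 50 mm above the cup's inner floor)
- valvebox: fixed grey air valve box, 120 mm deep (x), 380 mm long (its y from -240 to +140 mm), top 100 mm above the bench; origin at bench level under the lever's pivot, z up. A round gauge (66 mm across, 15 mm high) lies on its top at y = +107 mm. The lever stands in an open well, 90 mm (x) by 120 mm (y) centred on the origin, floor at 25 mm; a guard cover lies over the well
- cover (a joint): guard cover, a 6 mm thick aluminium-framed clear plate on top of the valve box (120 x 183 mm), m: 0 = shut (a stop), 0.125 = fully open (well wholly uncovered, a stop); it slides along the box's y axis, towards -y (away from the gauge) as it opens; friction about 1.5 N. While shut it is locked by the plunger's pin, with 4 mm of play
- plunger (a joint): spring index plunger on the cover, moving with it, m: 0 = knob down, 0.016 = pulled fully up; spring 5 N down, rising to 9 N. With the cover shut its pin is in its hole; pulled up 8 mm or more (12 is good) it frees the cover. Once the cover has moved the pin rides on the box, knob 8 mm up, with no more pulling. Let go, it springs into the hole when the cover is within 3 mm of shut
- plunger_knob (a point): centre of the plunger's black round knob: 30 mm across, 22 mm high, its axis upright. With the knob down this point is 129 mm above the bench, 23 mm above the cover; it lies at y = -88 mm of the valve box when the cover is shut, -213 mm when fully open
- lever (a joint): spring-centred lever of the air valve, rad: 0 = upright, positive = tilted towards the gauge (the box's +y), stops at +-0.5. It hinges about the box's x axis 32 mm above the bench and springs back by itself (about 5 N at the grip for full tilt)
- lever_tip (a point): middle of the top of the lever's black round grip: 24 mm across, 32 mm high, 90 mm above the bench when upright (10 mm below the top of the box), 58 mm above the hinge
- cleaner: bystander: white bottle, 60 mm across, 170 mm tall, origin under its base
- tape: bystander: roll of brown tape lying flat, 100 mm across, 48 mm high, origin under its centre
- screwdriver: bystander: screwdriver lying on the bench, 200 mm long, its handle under 35 mm high
- jar: bystander: small blue open pot, 70 mm across, 60 mm high, origin under its base
There are look-alikes about, which are no part of the job. What is shaped like the post3 but purple is not meant.

How it is judged:
On the way, in this order (a step that is already met when the one before it is completed fails the run):
1. every post stands upright in a cup of the rack, released (angle between the x axis of each of post1, post2, post3, post4 and the z axis of rack, either way round below 0.45 rad and height (world z) of post1 between 0.07 and 0.097 m and (horizontal distance between post1 and cup1 below 0.03 m or horizontal distance between post1 and cup2 below 0.03 m or horizontal distance between post1 and cup3 below 0.03 m or horizontal distance between post1 and cup4 below 0.03 m) and height (world z) of post2 between 0.07 and 0.097 m and (horizontal distance between post2 and cup1 below 0.03 m or horizontal distance between post2 and cup2 below 0.03 m or horizontal distance between post2 and cup3 below 0.03 m or horizontal distance between post2 and cup4 below 0.03 m) and height (world z) of post3 between 0.07 and 0.097 m and (horizontal distance between post3 and cup1 below 0.03 m or horizontal distance between post3 and cup2 below 0.03 m or horizontal distance between post3 and cup3 below 0.03 m or horizontal distance between post3 and cup4 below 0.03 m) and height (world z) of post4 between 0.07 and 0.097 m and (horizontal distance between post4 and cup1 below 0.03 m or horizontal distance between post4 and cup2 below 0.03 m or horizontal distance between post4 and cup3 below 0.03 m or horizontal distance between post4 and cup4 below 0.03 m) and contact force between the fingers and post1 below 0.1 N and contact force between the fingers and post2 below 0.1 N and contact force between the fingers and post3 below 0.1 N and contact force between the fingers and post4 below 0.1 N), for 0.3 s.
2. the guard cover is slid open (value of joint cover above 0.115 m), for 0.1 s.
3. the lever is tilted towards the gauge by more than 0.3 rad and kept there for 2 s, with the posts in their cups (angle between the x axis of each of post1, post2, post3, post4 and the z axis of rack, either way round below 0.45 rad and height (world z) of post1 between 0.07 and 0.097 m and (horizontal distance between post1 and cup1 below 0.03 m or horizontal distance between post1 and cup2 below 0.03 m or horizontal distance between post1 and cup3 below 0.03 m or horizontal distance between post1 and cup4 below 0.03 m) and height (world z) of post2 between 0.07 and 0.097 m and (horizontal distance between post2 and cup1 below 0.03 m or horizontal distance between post2 and cup2 below 0.03 m or horizontal distance between post2 and cup3 below 0.03 m or horizontal distance between post2 and cup4 below 0.03 m) and height (world z) of post3 between 0.07 and 0.097 m and (horizontal distance between post3 and cup1 below 0.03 m or horizontal distance between post3 and cup2 below 0.03 m or horizontal distance between post3 and cup3 below 0.03 m or horizontal distance between post3 and cup4 below 0.03 m) and height (world z) of post4 between 0.07 and 0.097 m and (horizontal distance between post4 and cup1 below 0.03 m or horizontal distance between post4 and cup2 below 0.03 m or horizontal distance between post4 and cup3 below 0.03 m or horizontal distance between post4 and cup4 below 0.03 m) and value of joint lever above 0.3 rad), for 2 s.
4. the lever is let go and stands centred (value of joint lever between -0.08 and 0.08 rad), for 0.2 s.
At the end, for the whole second after the job is handed in: every post stands in a cup of the rack (within 0.45 rad of upright (it may lean in its cup), down on the cup's floor, at rest), the cover is within 5 mm of shut with the plunger down within 3 mm, and the lever is within 0.08 rad of upright (all of step 4 and angle between the x axis of each of post1, post2, post3, post4 and the z axis of rack, either way round below 0.45 rad and height (world z) of post1 between 0.07 and 0.097 m and (horizontal distance between post1 and cup1 below 0.03 m or horizontal distance between post1 and cup2 below 0.03 m or horizontal distance between post1 and cup3 below 0.03 m or horizontal distance between post1 and cup4 below 0.03 m) and height (world z) of post2 between 0.07 and 0.097 m and (horizontal distance between post2 and cup1 below 0.03 m or horizontal distance between post2 and cup2 below 0.03 m or horizontal distance between post2 and cup3 below 0.03 m or horizontal distance between post2 and cup4 below 0.03 m) and height (world z) of post3 between 0.07 and 0.097 m and (horizontal distance between post3 and cup1 below 0.03 m or horizontal distance between post3 and cup2 below 0.03 m or horizontal distance between post3 and cup3 below 0.03 m or horizontal distance between post3 and cup4 below 0.03 m) and height (world z) of post4 between 0.07 and 0.097 m and (horizontal distance between post4 and cup1 below 0.03 m or horizontal distance between post4 and cup2 below 0.03 m or horizontal distance between post4 and cup3 below 0.03 m or horizontal distance between post4 and cup4 below 0.03 m) and linear speed of each of post1, post2, post3, post4 below 0.1 m/s and value of joint cover below 0.005 m and value of joint plunger below 0.003 m); the robot touches nothing.
It fails at once if the cleaner is pushed more than 60 mm from its place or tipped over (distance of cleaner from where it was at the start of the episode above 0.06 m or angle between cleaner's own z axis and vertical above 0.6 rad).
It fails at once if the tape is pushed more than 60 mm from its place or tipped over (distance of tape from where it was at the start of the episode above 0.06 m or angle between tape's own z axis and vertical above 0.6 rad).
It fails at once if the screwdriver is pushed more than 60 mm from its place or tipped over (distance of screwdriver from where it was at the start of the episode above 0.06 m).
It fails at once if the jar is pushed more than 60 mm from its place or tipped over (distance of jar from where it was at the start of the episode above 0.06 m or angle between jar's own z axis and vertical above 0.6 rad).
Of post1, post2, post3, post4 only 3 to 4 are there at a start; the rules pass over those that are not, and their reading is None.
At some moment in a run one of post1, post2, post3, post4 may be knocked a few centimetres aside while the robot is not near it.
It also fails if it takes over 210 s, if anything falls off the work surface, if the arm or the gripper's body presses on something with over 40 N, if the wrist force passes 120 N, or if a joint passes its speed limit or range.

### The arm

A 6-joint arm with a two-finger parallel gripper is mounted at the origin on the work surface. World frame = base frame: x ahead of the robot, y to its left, z up, the work surface at z = 0. Lengths are in m, angles in rad, forces in N, time in s.
With the tool pointing down it reaches from about 0.35 to 1 m from the base axis. Payload 7.1 kg.
Tool frame: the origin (TCP) lies between the finger pads; the fingertips stand 22 mm ahead of it and the grasp point (between the pads) lies 3 mm ahead of it; x points along the fingers, y is the direction in which the jaws open and shut, and the axes are right-handed (so a half turn about x gives the same grasp; the last joint's range is limited). The gripper opens to 85 mm and grips with 20 to 120 N. Pads are 22 mm wide; open, the fingers measure 114 mm over their backs; the gripper's body (76 mm by 85 mm) begins 54 mm behind the grasp point. The pads swing forward as they close: fully open they stand 13 mm farther back than shut.
Start: joints at [1.234, 0.423, 1.63, -0, 1.089, -0.019], TCP at [0.195, 0.594, 0.253] pointing down, gripper open.
Joint ranges: [-3, 3], [-0.9, 2.11], [0.09, 2.58], [-1.31, 4.45], [0.11, 2.69], [-2.54, 2.54]. Speed limits (rad/s): [2.39, 2.39, 3.01, 3.14, 3.14, 3.14].

### API

Orientations are given as a rotation vector (axis times angle).
In Python, from rig import manip gives the robot as it stands. The module is installed in compiled form; this text tells all that it offers. Calls block until the motion is done:
- manip.move_to(position, orientation): joint-space move of the TCP to a pose.
- manip.servo_line(position, orientation=None, rate=0.15): straight line of the TCP; orientation=None keeps the orientation; rate is the mean speed in m/s.
- manip.set_joints(angles): joint-space move.
- manip.command_gripper(opening, f_grip=None): finger opening in m; f_grip is the grip in N (None keeps the last); returns when the fingers have stopped.
- manip.hold(seconds).
- manip.solve_ik(position, orientation): joint angles nearest the present ones, or None.
- manip.camera(name): name is "scene" or "top" or "wrist"; returns a dict with "image" (400x640x3 uint8, red, green, blue), "fx", "fy", "cx", "cy" (pixels), "k1" (the pictures are not rectified: a ray, as slopes to the right and down, at radius r is drawn at 1 + k1 r^2 times it, then the intrinsics apply), "cam_to_world" (4x4, takes a point from camera to world coordinates); the wrist camera has in their place "mount" (4x4, takes a point from camera to tool coordinates, whose origin is the TCP and whose axes are the tool frame's). Camera axes: x right, y down, z forward; pixel columns grow to the right and rows downward; lengths in m; the calibration is good to about 2 mm. A picture is of the moment at which its call begins: read the wrist's pose just before it. There is no depth.
A pose or a line that the arm cannot do raises manip.IKError and nothing moves.
- manip.sign_off(): hands the job in, once; it reports no verdict.
Readings, each from a call of its own:
- manip.get_time(): time.
- manip.get_joint_positions(): joint angles.
- manip.get_joint_vel(): joint speeds.
- manip.get_tau(): joint torques, N m.
- manip.get_position(): TCP position.
- manip.get_ee_rot(): TCP orientation.
- manip.get_contact_force(): force on the tool from outside, world axes, zero at the start.
- manip.get_torque(): the same for the moment, N m.
- manip.get_width(): finger opening in m.
Only numpy, scipy, OpenCV 4.12 (cv2) and the standard library are available. Lean on these libraries where they do the work, as an engineer would, in place of code of your own. Each camera call takes 0.05 s, during which the arm holds its last target.

## Working session

There is one attempt and no reset: what is moved stays moved. The work goes in short steps, each a Python script; the robot and the scene stay as the last script left them, time stands still between calls to the robot, and variables do not carry over. Pictures are saved under pics/ and viewed, and the job is handed in when it is done.

```bash
mkdir -p pics; ls; cat > h.py <<'E'
import numpy as np, cv2, pickle
from rig import manip
def snap(n,fn=None):
    c=manip.camera(n)
    if n=='wrist': pass
    cv2.imwrite('pics/'+(fn or n)+'.png',c['image'][:,:,::-1]); return c
E
python3 - <<'E'
from h import *
print(manip.get_time(),manip.get_position(),manip.get_ee_rot())
for n in ['scene','top','wrist']:
    c=snap(n,n+'0'); pickle.dump(c,open(n+'0.pkl','wb'))
    print(n,{k:np.round(v,4) for k,v in c.items() if k!='image'})
E
```

```text
pics
0.0 [0.19511049 0.59322705 0.25255181] [ 0.24823859  1.55662078 -0.2505909 ]
scene {'fx': np.float64(444.4905), 'fy': np.float64(444.4905), 'cx': np.float64(317.1631), 'cy': np.float64(196.6546), 'k1': np.float64(-0.0461), 'cam_to_world': array([[-0.8263,  0.3313, -0.4556,  1.0748],
       [ 0.5632,  0.4968, -0.6603,  0.8365],
       [ 0.0076, -0.8022, -0.5971,  0.9221],
       [ 0.    ,  0.    ,  0.    ,  1.    ]])}
top {'fx': np.float64(406.2781), 'fy': np.float64(406.2781), 'cx': np.float64(321.899), 'cy': np.float64(195.7037), 'k1': np.float64(-0.0787), 'cam_to_world': array([[ 0.0112, -0.9891,  0.1468,  0.2961],
       [-0.9999, -0.0106,  0.0049, -0.0368],
       [-0.0032, -0.1469, -0.9892,  1.2649],
       [ 0.    ,  0.    ,  0.    ,  1.    ]])}
wrist {'fx': np.float64(352.8961), 'fy': np.float64(352.8961), 'cx': np.float64(319.4239), 'cy': np.float64(192.0364), 'k1': np.float64(0.0011), 'mount': array([[ 1.000e-04, -2.717e-01,  9.624e-01, -1.198e-01],
       [ 1.000e+00, -4.000e-04, -2.000e-04,  1.600e-03],
       [ 5.000e-04,  9.624e-01,  2.717e-01, -6.890e-02],
       [ 0.000e+00,  0.000e+00,  0.000e+00,  1.000e+00]])}
```

View pics/scene0.png

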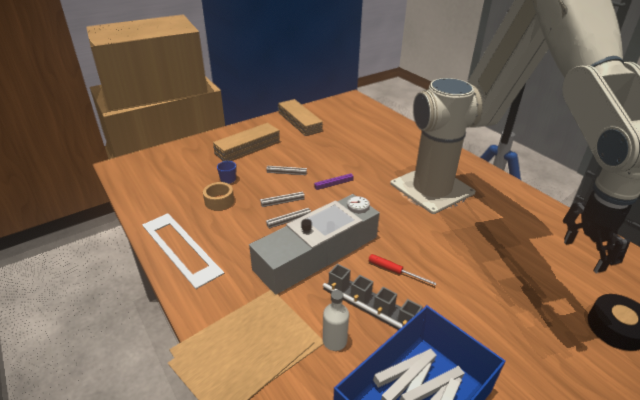

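View pics/top0.png

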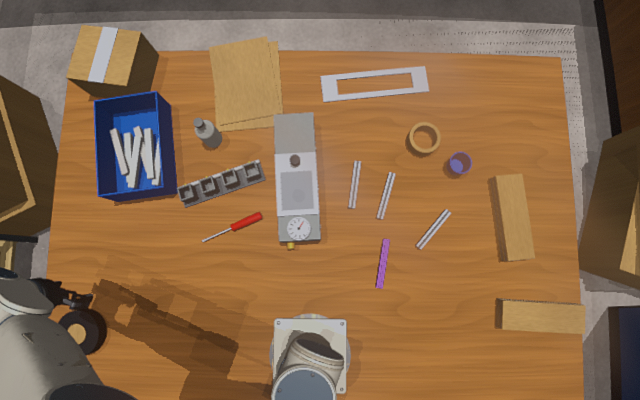

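View pics/wrist0.png

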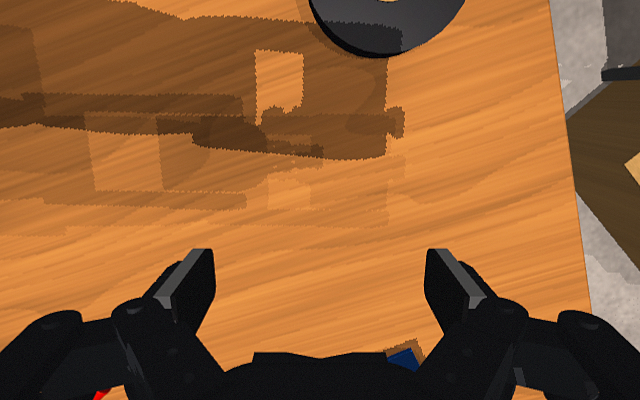

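The top view shows three silver bars with grooves at (354,184), (386,195) and (433,229). There is a purple look-alike at (383,263), and white bars lie in the blue bin at about (137,155). The rack is at about (222,184). The valve box is at about (297,180), with its knob at (295,160) and the gauge at (298,229). I'll confirm this in an enlarged crop.

```bash
cat >> h.py <<'E'
def ray(c,uv,T=None):
    K=np.array([[c['fx'],0,c['cx']],[0,c['fy'],c['cy']],[0,0,1.]])
    p=cv2.undistortPoints(np.array(uv,float).reshape(-1,1,2),K,np.array([c['k1'],0,0,0.])).reshape(-1,2)
    T=c['cam_to_world'] if T is None else T
    d=np.c_[p,np.ones(len(p))]@T[:3,:3].T
    return T[:3,3],d
def plane(c,uv,z,T=None):
    o,d=ray(c,uv,T); return o+d*((z-o[2])/d[:,2])[:,None]
def bars(c,T=None,z=0.02,amin=80,roi=None):
    im=c['image']; hsv=cv2.cvtColor(im,cv2.COLOR_RGB2HSV)
    m=((hsv[:,:,1]<60)&(hsv[:,:,2]>60)).astype(np.uint8)*255
    if roi: 
        k=np.zeros_like(m); k[roi[1]:roi[3],roi[0]:roi[2]]=1; m*=k
    m=cv2.morphologyEx(m,cv2.MORPH_CLOSE,np.ones((3,3)))
    out=[]
    for q in cv2.findContours(m,cv2.RETR_EXTERNAL,cv2.CHAIN_APPROX_NONE)[0]:
        if cv2.contourArea(q)<amin: continue
        P=plane(c,q[:,0,:],z,T)[:,:2]
        r=cv2.minAreaRect((P*1000).astype(np.float32)); b=cv2.boxPoints(r)
        e=[b[1]-b[0],b[2]-b[1]]; e=max(e,key=np.linalg.norm)
        out.append((np.array(r[0])/1000,np.sort(r[1]),np.arctan2(e[1],e[0])%np.pi,q[:,0,:].mean(0)))
    return out
E
python3 - <<'E'
from h import *
c=pickle.load(open('top0.pkl','rb'))
im=c['image'][:,:,::-1]
cv2.imwrite('pics/crA.png',cv2.resize(im[145:295,325:465],None,fx=4,fy=4,interpolation=2))
cv2.imwrite('pics/crB.png',cv2.resize(im[105:255,170:330],None,fx=4,fy=4,interpolation=2)[:600])
for b in bars(c,roi=(330,145,465,300)): print(b)
s=pickle.load(open('scene0.pkl','rb'));im=s['image'][:,:,::-1]
cv2.imwrite('pics/crC.png',cv2.resize(im[180:355,240:440],None,fx=3.4,fy=3.4,interpolation=2))
E
```

```text
(array([ 0.38196796, -0.37451389]), array([ 21.62060928, 149.31848145]), np.float32(2.4355302), array([433.10843373, 228.75903614]))
(array([ 0.48560736, -0.22894484]), array([ 21.5691433 , 149.10121155]), np.float32(2.8649735), array([385.68, 195.  ]))
(array([ 0.51862958, -0.13119774]), array([ 21.70726013, 150.83349609]), np.float32(3.007306), array([354.37864078, 183.7961165 ]))
```

View pics/crA.png

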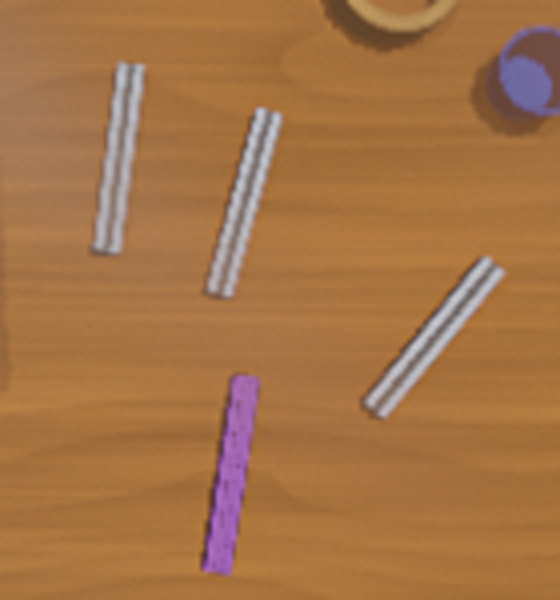

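View pics/crB.png

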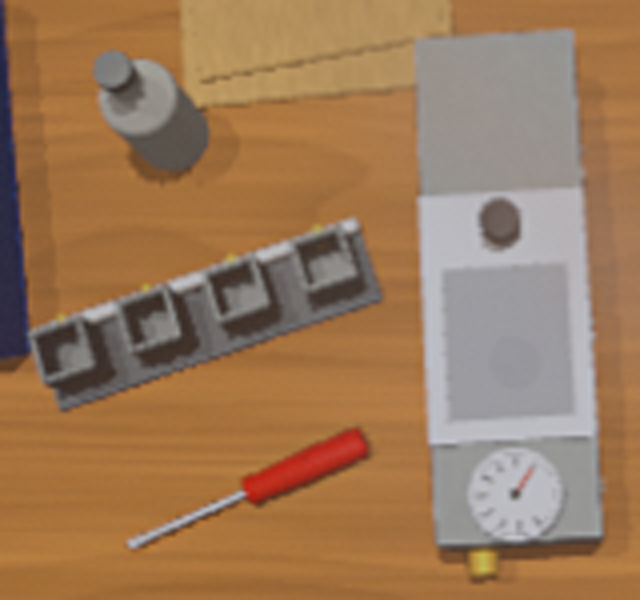

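View pics/crC.png

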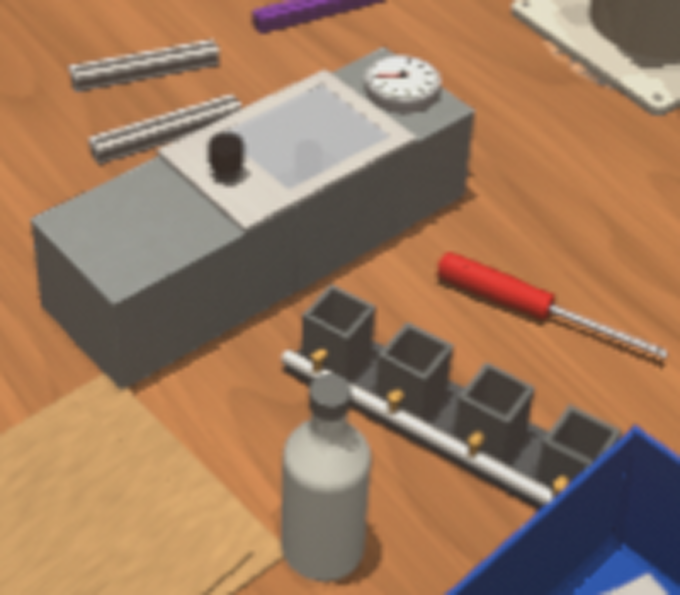

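Three grey posts with dark grooves are confirmed, 149 x 21.6 mm as measured. The purple bar and the white bars in the bin are excluded. Next I'll measure the rack and box from the crop corners.

```bash
python3 - <<'E'
from h import *
c=pickle.load(open('top0.pkl','rb'))
f=lambda l,z: np.round(plane(c,np.array(l,float)/4+[170-.375,105-.375],z)[:,:2],4)
B=f([(415,40),(573,30),(436,547),(601,540)],.1); print('box',B, np.linalg.norm(B[0]-B[1]),np.linalg.norm(B[0]-B[2]),np.linalg.norm(B[1]-B[3]))
g=f([(515,493)],.115);k=f([(500,218)],.14);print('gauge',g,'knob',k,'d',np.linalg.norm(g-k),'exp .195')
C=f([(67,350),(151,319),(238,287),(327,259)],.06);print('cups',C,np.linalg.norm(np.diff(C,axis=0),axis=1))
S=f([(382,299),(61,411)],.0);print('strip',S,np.linalg.norm(S[0]-S[1]))
print('bottle', f([(175,165)],0),'sd',f([(365,440),(130,545)],.01))
im=c['image'][:,:,::-1]
cv2.imwrite('pics/crD.png',cv2.resize(im[155:210,172:272],None,fx=8,fy=8,interpolation=2))
E
```

```text
box [[ 0.7134  0.1173]
 [ 0.7222 -0.0012]
 [ 0.3357  0.091 ]
 [ 0.3421 -0.0268]] 0.11882630180225252 0.37861455333888056 0.38096111350110257
gauge [[0.374  0.0344]] knob [[0.5672 0.0473]] d 0.19363018876198002 exp .195
cups [[0.4815 0.3802]
 [0.5059 0.3168]
 [0.5312 0.2513]
 [0.5535 0.1842]] [0.0679332  0.07021638 0.07070856]
strip [[0.5343 0.1501]
 [0.4418 0.4028]] 0.26909764027207667
bottle [[0.6428 0.3219]] sd [[0.4208 0.1583]
 [0.3368 0.3389]]
```

View pics/crD.png

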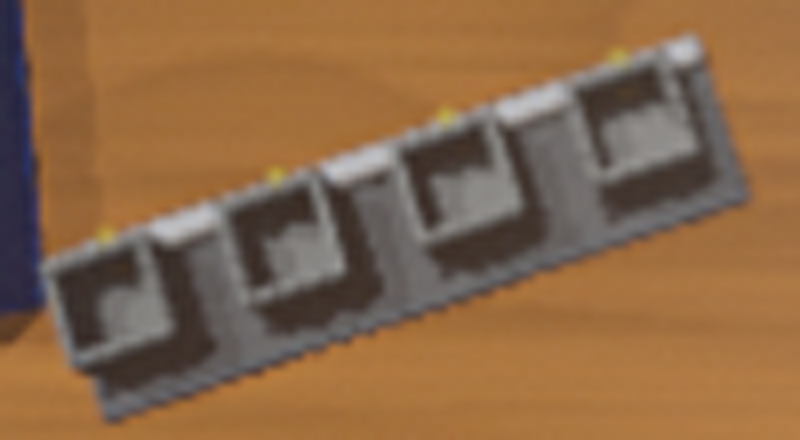

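```bash
python3 - <<'E'
from h import *
c=pickle.load(open('top0.pkl','rb'))
f=lambda l,z: np.round(plane(c,np.array(l,float)/8+[172-.44,155-.44],z)[:,:2],4)
C=f([(110,300),(288,240),(463,180),(638,122)],.06);print('cups',C,np.linalg.norm(np.diff(C,axis=0),axis=1),C.mean(0))
S=f([(748,200),(105,420)],.0);print('strip',S,np.linalg.norm(S[0]-S[1]))
d=(S[1]-S[0])/np.linalg.norm(S[1]-S[0]);print(S.mean(0)+.033*np.array([d[1],-d[0]]), d)
s=pickle.load(open('scene0.pkl','rb'))
# scene crop C cup mouth centres (scale 3.4, offset 240,180), rim corners mean
g=lambda l,z: np.round(plane(s,np.array(l,float)/3.4+[240-.35,180-.35],z)[:,:2],4)
print(g([(338,312),(415,350),(495,390),(577,436)],.06))
E
```

```text
cups [[0.4816 0.3835]
 [0.5054 0.3162]
 [0.5291 0.2502]
 [0.5521 0.1843]] [0.07138438 0.07012624 0.06979835] [0.51705 0.28355]
strip [[0.5337 0.1503]
 [0.4428 0.4035]] 0.2690223968371407
[0.51930912 0.28805037] [-0.33789008  0.94118558]
[[0.5558 0.19  ]
 [0.5308 0.2546]
 [0.5064 0.3187]
 [0.486  0.3846]]
```

```bash
cat >> h.py <<'E'
from scipy.spatial.transform import Rotation as Ro
def ori(x,y):
    x=np.array(x,float);x/=np.linalg.norm(x);y=np.array(y,float);y-=x*(x@y);y/=np.linalg.norm(y)
    return Ro.from_matrix(np.c_[x,y,np.cross(x,y)]).as_rotvec()
def wsnap(fn):
    T=np.eye(4);T[:3,:3]=Ro.from_rotvec(manip.get_ee_rot()).as_matrix();T[:3,3]=manip.get_position()
    c=snap('wrist',fn);return c,T@c['mount']
def tcp(grasp,rv): return np.array(grasp)-.003*Ro.from_rotvec(rv).as_matrix()[:,0]
def st(): print('t',round(manip.get_time(),1),np.round(manip.get_position(),4),'w',round(manip.get_width(),4),'F',np.round(manip.get_contact_force(),1))
ZC=np.array([0,0,1.])
RC=np.array([.518,.2855]); RY=np.array([-.338,.941]); 
def cup(i): return RC+RY*[-.105,-.035,.035,.105][i-1]
BO=np.array([.4785,.0417]); BY=np.array([-.9976,-.0685]); BX=np.array([-.0685,.9976])*-1
E
python3 - <<'E'
from h import *
q0=manip.get_joint_positions()
posts=[((.5186,-.1312),3.0073),((.4856,-.2289),2.865),((.382,-.3745),2.4355)]
th=np.deg2rad(40)
for (p,a) in posts:
    for sg in (1,-1):
        e=np.array([np.cos(a),np.sin(a),0])*sg
        x=np.cos(th)*-ZC+np.sin(th)*e
        for ys in (1,-1):
            y=ys*np.cross(ZC,e)
            rv=ori(x,y)
            q=manip.solve_ik(tcp([*p,.024],rv),rv); q2=manip.solve_ik(tcp([*p,.12],rv),rv)
            print(p,sg,ys,None if q is None else np.round(q,2),q2 is not None, 'toolz',np.round(np.cross(x,y),2))
for i in (1,2,3,4):
  for az in np.deg2rad(np.arange(-180,180,30)):
    h=np.array([np.cos(az),np.sin(az),0]); x=np.cos(th)*h-np.sin(th)*ZC
    for ys in (1,-1):
        rv=ori(x,ys*np.cross(ZC,h)); r=[manip.solve_ik(tcp([*cup(i),z],rv),rv) for z in (.095,.26)]
        if r[0] is not None: print(i,round(np.rad2deg(az)),ys,np.round(r[0],2),r[1] is not None)
E
```

```text
(0.5186, -0.1312) 1 1 [-0.24  0.92  1.49 -0.07  1.43  1.5 ] True toolz [-0.76  0.1   0.64]
(0.5186, -0.1312) 1 -1 [-0.24  0.92  1.49 -0.07  1.43 -1.64] True toolz [ 0.76 -0.1  -0.64]
(0.5186, -0.1312) -1 1 [-0.34  0.73  2.29  2.9   0.59  1.61] True toolz [ 0.76 -0.1   0.64]
(0.5186, -0.1312) -1 -1 [-0.34  0.73  2.29  2.9   0.59 -1.53] True toolz [-0.76  0.1  -0.64]
(0.4856, -0.2289) 1 1 [-0.42  0.92  1.48 -0.09  1.43  1.48] True toolz [-0.74  0.21  0.64]
(0.4856, -0.2289) 1 -1 [-0.42  0.92  1.48 -0.09  1.43 -1.66] True toolz [ 0.74 -0.21 -0.64]
(0.4856, -0.2289) -1 1 [-0.56  0.73  2.29  2.81  0.58  1.63] True toolz [ 0.74 -0.21  0.64]
(0.4856, -0.2289) -1 -1 [-0.56  0.73  2.29  2.81  0.58 -1.51] True toolz [-0.74  0.21 -0.64]
(0.382, -0.3745) 1 1 [-0.77  0.92  1.49 -0.04  1.43  1.52] True toolz [-0.58  0.5   0.64]
(0.382, -0.3745) 1 -1 [-0.77  0.92  1.49 -0.04  1.43 -1.62] True toolz [ 0.58 -0.5  -0.64]
(0.382, -0.3745) -1 1 [-0.84  0.73  2.3   2.98  0.59  1.6 ] True toolz [ 0.58 -0.5   0.64]
(0.382, -0.3745) -1 -1 [-0.84  0.73  2.3   2.98  0.59 -1.54] True toolz [-0.58  0.5  -0.64]

[... 3874 characters left out ...]
8   1.31 -2.24] True
4 -30 1 [ 1.01  0.74  1.84 -1.18  0.98  0.87] True
4 -30 -1 [ 1.01  0.74  1.84 -1.18  0.98 -2.27] False
4 0 1 [0.94 0.67 2.07 4.45 0.69 1.06] False
4 0 -1 [ 0.94  0.67  2.07  4.45  0.69 -2.08] False
4 30 1 [0.72 0.64 2.2  3.42 0.59 1.47] True
4 30 -1 [ 0.72  0.64  2.2   3.42  0.59 -1.67] True
4 60 1 [0.46 0.65 2.16 2.32 0.62 1.88] False
4 60 -1 [ 0.46  0.65  2.16  2.32  0.62 -1.26] True
4 90 1 [0.31 0.7  1.98 1.46 0.82 2.2 ] False
4 90 -1 [ 0.31  0.7   1.98  1.46  0.82 -0.95] True
4 120 1 [0.3  0.78 1.72 0.97 1.14 2.26] True
4 120 -1 [ 0.3   0.78  1.72  0.97  1.14 -0.88] True
4 150 1 [0.37 0.88 1.47 0.65 1.46 2.17] True
4 150 -1 [ 0.37  0.88  1.47  0.65  1.46 -0.98] True
```

```bash
python3 - <<'E'
from h import *
rv=ori(-ZC,[0,1,0])
p=[.47,.28,.33]
print(manip.solve_ik(p,rv))
manip.move_to(p,rv); manip.hold(.3)
c,T=wsnap('w1'); pickle.dump((c,T),open('w1.pkl','wb')); st()
E
```

```text
[ 5.15531279e-01  2.25070406e-01  1.72683376e+00 -4.44089210e-16
  1.18968849e+00 -1.05526505e+00]
t 2.1 [0.4698 0.2804 0.3299] w 0.0855 F [ 0.5 -0.2 -0.2]
```

View pics/w1.png

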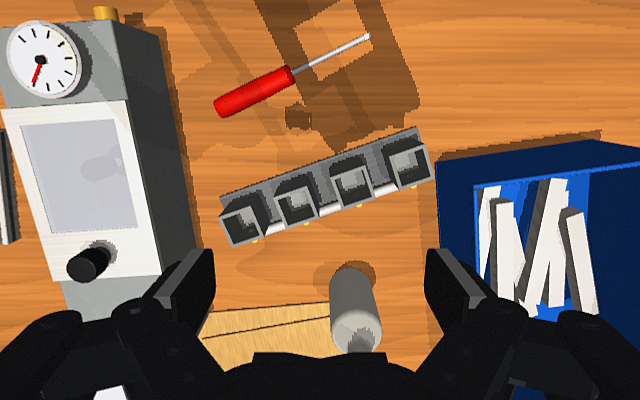

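The wrist view is flipped, with the robot at the top. It shows four cups at about (243,222), (298,203), (352,185) and (408,163), with the box knob at (90,262). I'll zoom in to read the rim corners.

```bash
python3 - <<'E'
from h import *
c,T=pickle.load(open('w1.pkl','rb')); im=c['image'][:,:,::-1]
cv2.imwrite('pics/crE.png',cv2.resize(im[115:260,205:445],None,fx=3.3,fy=3.3,interpolation=2))
E
```

```text
(no output)
```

View pics/crE.png

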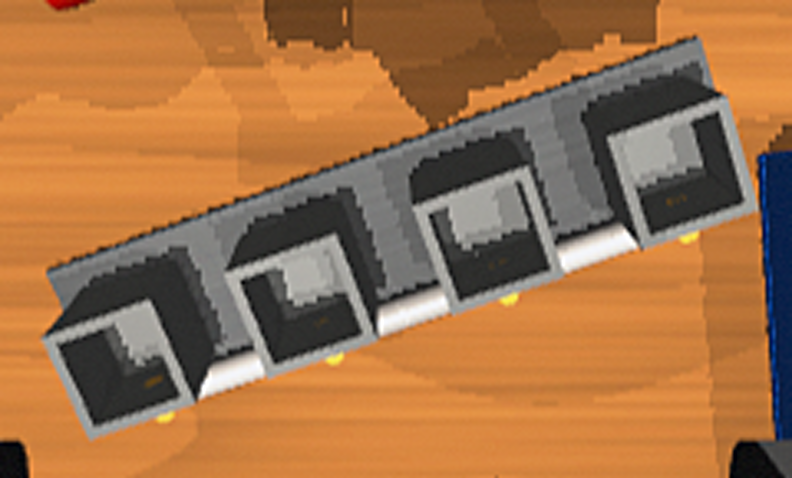

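```bash
python3 - <<'E'
from h import *
c,T=pickle.load(open('w1.pkl','rb'))
uv=np.array([(120,369),(304,304.5),(490,239),(682,172)],float)/3.3+[205-.35,115-.35]
C=plane(c,uv,.06,T)[:,:2]; print(C,np.linalg.norm(np.diff(C,axis=0),axis=1)); d=C[3]-C[0]; print(C.mean(0),d/np.linalg.norm(d))
print('knobtop',plane(c,[(78,266)],.14,T),'knob exp',BO-.088*BY)
t=pickle.load(open('top0.pkl','rb')); print('tape,jar',plane(t,[(424,138),(460,163)],.05))
E
```

```text
[[0.55354112 0.18950447]
 [0.52927091 0.25569394]
 [0.50539573 0.32050965]
 [0.48174469 0.3853078 ]] [0.07049885 0.06907315 0.0689795 ]
[0.51748811 0.28775396] [-0.3442626  0.9388734]
knobtop [[0.5632526  0.04819648 0.14      ]] knob exp [0.5662888 0.047728 ]
tape,jar [[ 0.66101328 -0.34602594  0.05      ]
 [ 0.58301168 -0.45599685  0.05      ]]
```

```bash
sed -i 's/^RC=.*/RC=np.array([.518,.287]); RY=np.array([-.340,.940]);/' h.py
cat >> h.py <<'E'
TH=np.deg2rad(40); OFF=.020; ZG=.024
def measure():
    c=manip.camera('top'); return bars(c,roi=(330,130,500,300)),c
def grasp_pose(p,a):
    e=np.array([np.cos(a),np.sin(a),0]); 
    if e@np.array([*p,0])>0: e=-e     # toward robot
    rv=ori(np.cos(TH)*-ZC+np.sin(TH)*e,np.cross(ZC,e)); return e,rv
def place_pose(i,az):
    h=np.array([np.cos(az),np.sin(az),0]); return ori(np.cos(TH)*h-np.sin(TH)*ZC,-np.cross(ZC,h))
def pick(p,a,check=False):
    e,rv=grasp_pose(p,a); g=np.array([*(p-OFF*e[:2]),ZG])
    P=[tcp(g+ZC*d,rv) for d in (.28-ZG,.08,0)]
    q=[manip.solve_ik(x,rv) for x in P]; print([None if x is None else np.round(x,2) for x in q])
    if check: return
    manip.command_gripper(.045,60)
    manip.move_to(P[0],rv); manip.servo_line(P[1],rate=.3); manip.servo_line(P[2],rate=.1); st()
    manip.command_gripper(0,60); st()
    manip.servo_line(P[0],rate=.25); st()
    R=Ro.from_rotvec(rv).as_matrix()
    pc=R.T@(np.array([*p,.010])-P[2]); pickle.dump((pc,),open('held.pkl','wb'))
def place(i,az=None,check=False,pc=None,extra=.003,stop=None):
    az=np.arctan2(RY[1],RY[0]) if az is None else az
    rv=place_pose(i,az); R=Ro.from_rotvec(rv).as_matrix()
    if pc is None: pc=pickle.load(open('held.pkl','rb'))[0]
    f=np.array([*cup(i),.085+extra])-R@pc
    P=[f+ZC*.16,f+ZC*.065,f]
    q=[manip.solve_ik(x,rv) for x in P]; print([None if x is None else np.round(x,2) for x in q],np.round(f,3))
    if check: return
    manip.move_to(P[0],rv); manip.servo_line(P[1],rate=.25); st()
    if stop: return
    finish(i,P[2],rv)
def finish(i,f,rv):
    manip.servo_line(f,rate=.08); st()
    manip.command_gripper(.040); manip.hold(.2); st()
    R=Ro.from_rotvec(rv).as_matrix()
    b=f-R[:,0]*.12+ZC*.02
    manip.servo_line(b,rate=.3); st()
E
python3 - <<'E'
from h import *
B,c=measure(); 
for b in B: print(b); pick(b[0],b[2],check=True)
p,a=B[-1][0],B[-1][2]
e,rv=grasp_pose(p,a);R=Ro.from_rotvec(rv).as_matrix()
pc=R.T@(np.array([*p,.010])-tcp(np.array([*(p-OFF*e[:2]),ZG]),rv)); print(pc)
for i in (3,2,1):
    place(i,check=True,pc=pc)
E
```

```text
(array([ 0.38196796, -0.37451389]), array([ 21.62060928, 149.31848145]), np.float32(2.4355302), array([433.10843373, 228.75903614]))
[array([-0.77,  0.62,  1.38, -0.04,  1.83,  1.51]), array([-0.77,  0.83,  1.44, -0.04,  1.57,  1.52]), array([-0.77,  0.94,  1.43, -0.04,  1.46,  1.52])]
(array([ 0.48560736, -0.22894484]), array([ 21.5691433 , 149.10121155]), np.float32(2.8649735), array([385.67, 195.  ]))
[array([-0.41,  0.62,  1.38, -0.09,  1.83,  1.44]), array([-0.41,  0.83,  1.44, -0.09,  1.56,  1.47]), array([-0.41,  0.94,  1.43, -0.09,  1.46,  1.48])]
(array([ 0.51857751, -0.13134532]), array([ 21.41195297, 150.80073547]), np.float32(3.0133216), array([354.36893204, 183.7961165 ]))
[array([-0.23,  0.62,  1.38, -0.07,  1.83,  1.47]), array([-0.23,  0.83,  1.44, -0.07,  1.56,  1.49]), array([-0.23,  0.94,  1.44, -0.07,  1.46,  1.5 ])]
[2.65803748e-02 2.99740787e-18 6.32186242e-03]
[array([ 0.16,  0.48,  1.76,  0.9 ,  1.28, -0.64]), array([ 0.16,  0.63,  1.79,  0.95,  1.18, -0.79]), array([ 0.16,  0.73,  1.79,  0.99,  1.11, -0.89])] [0.512 0.305 0.11 ]
[array([ 0.04,  0.5 ,  1.72,  0.84,  1.36, -0.69]), array([ 0.04,  0.64,  1.75,  0.88,  1.25, -0.82]), array([ 0.04,  0.75,  1.76,  0.91,  1.18, -0.91])] [0.535 0.239 0.11 ]
[array([-0.06,  0.53,  1.67,  0.79,  1.44, -0.73]), array([-0.06,  0.67,  1.7 ,  0.81,  1.32, -0.85]), array([-0.06,  0.77,  1.7 ,  0.83,  1.25, -0.93])] [0.559 0.173 0.11 ]
```

```bash
sed -i 's/ZG=.024/ZG=.0225/' h.py
python3 - <<'E'
from h import *
B,c=measure(); b=B[-1]; print(b)
pick(b[0],b[2]); snap('scene','s1'); wsnap('w2')
E
```

```text
(array([ 0.51857751, -0.13134532]), array([ 21.41195297, 150.80073547]), np.float32(3.0133216), array([354.36893204, 183.7961165 ]))
[array([-0.23,  0.62,  1.38, -0.07,  1.83,  1.47]), array([-0.23,  0.83,  1.44, -0.07,  1.56,  1.49]), array([-0.23,  0.94,  1.43, -0.07,  1.46,  1.5 ])]
t 6.5 [ 0.5407 -0.1343  0.0251] w 0.0449 F [ 0.2 -0.1  0.2]
t 6.8 [ 0.541  -0.1343  0.0256] w 0.0187 F [ 3.4 -1.1  4.9]
t 8.0 [ 0.5396 -0.134   0.2809] w 0.0183 F [ 0.3  0.1 -1.5]
```

View pics/s1.png

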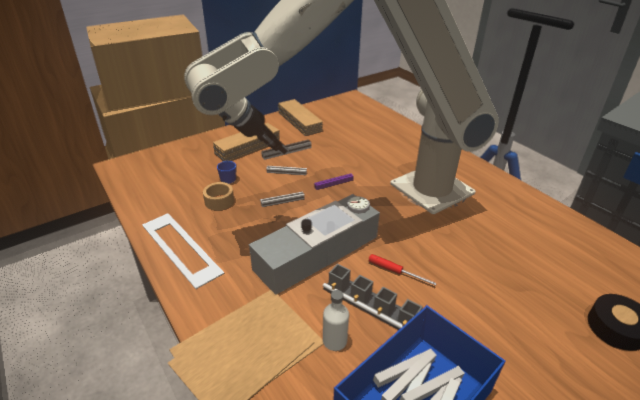

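View pics/w2.png

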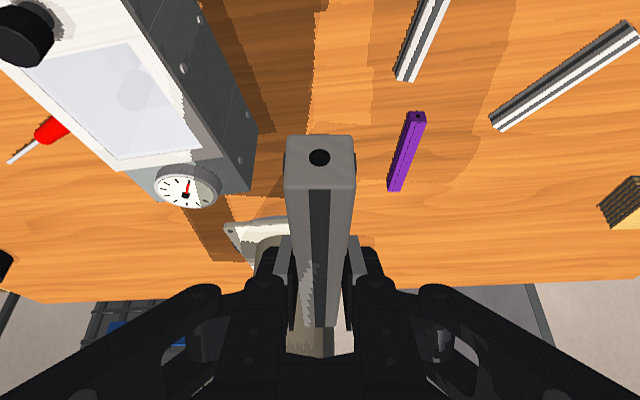

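The post is held level, visible at (287,148) in the scene view and gripped at mid-width in the wrist view. Next I'll bring it above cup 3 and check before inserting.

```bash
sed -i 's/ZG=.0225/ZG=.0232/' h.py
python3 - <<'E'
from h import *
place(3,stop=1); c=snap('scene','s2'); wsnap('w3')
cv2.imwrite('pics/s2c.png',cv2.resize(c['image'][200:360,260:460,::-1],None,fx=3.5,fy=3.5))
E
```

```text
[array([ 0.16,  0.48,  1.76,  0.9 ,  1.28, -0.64]), array([ 0.16,  0.63,  1.79,  0.95,  1.17, -0.79]), array([ 0.16,  0.73,  1.79,  1.  ,  1.11, -0.89])] [0.511 0.306 0.11 ]
t 10.5 [0.5116 0.306  0.1752] w 0.0186 F [ 0.5 -0.7 -1.2]
```

View pics/s2c.png

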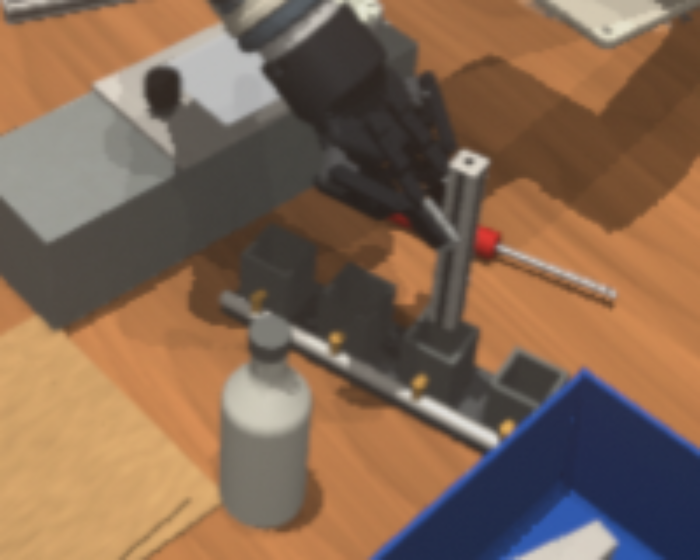

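View pics/w3.png

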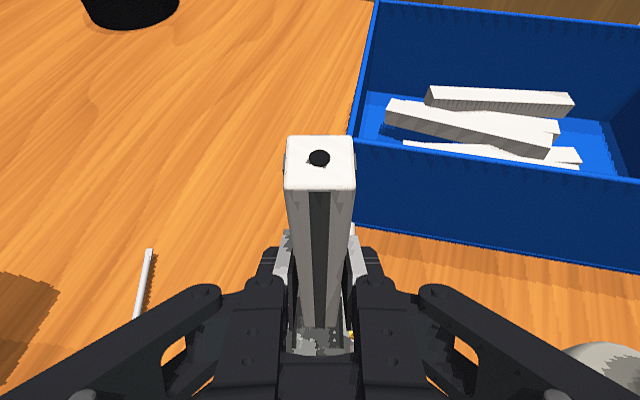

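The post is vertical and its bottom is over the mouth of cup 3, at about (445,325) in the crop. I'll insert it now.

```bash
python3 - <<'E'
from h import *
rv=place_pose(3,np.arctan2(RY[1],RY[0]));R=Ro.from_rotvec(rv).as_matrix()
f=np.array([*cup(3),.088])-R@pickle.load(open('held.pkl','rb'))[0]
finish(3,f,rv)
manip.servo_line(manip.get_position()+np.array([0,0,.1]),rate=.3)
c=snap('scene','s3')
cv2.imwrite('pics/s3c.png',cv2.resize(c['image'][200:360,260:460,::-1],None,fx=3.5,fy=3.5))
E
```

```text
t 11.6 [0.5114 0.3061 0.1102] w 0.0185 F [-0.4 -0.8 -2. ]
t 12.1 [0.5112 0.306  0.1101] w 0.0401 F [ 0.2  0.3 -0.1]
t 12.7 [0.5419 0.2196 0.2066] w 0.04 F [-0.8 -0.1 -0.5]
```

View pics/s3c.png

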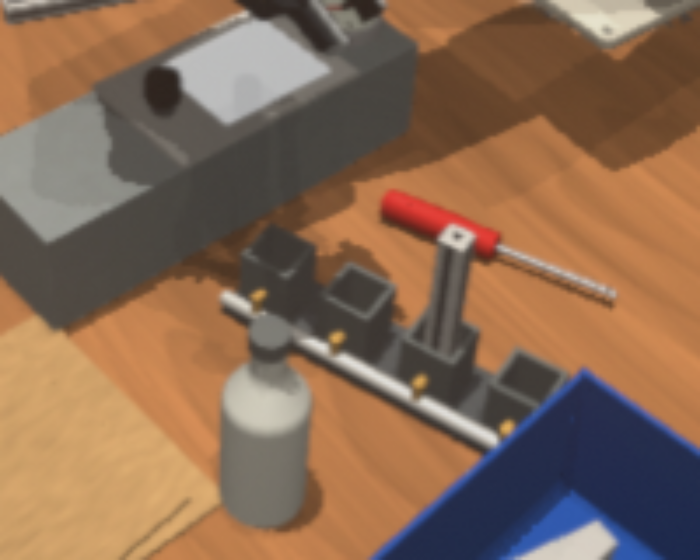

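The post stands upright in cup 3, at (447,300) in the crop. Next post: re-measure and pick. The arm moves clear of the view at the pre-grasp height, so I'll measure from a spot off to the side.

```bash
python3 - <<'E'
from h import *
B,c=measure(); 
for b in B: print(b)
cv2.imwrite('pics/t4.png',c['image'][:,:,::-1])
E
```

```text
(array([ 0.25025826, -0.07444815]), array([ 33.29080582, 164.50401306]), np.float32(0.008841743), array([335.09448819, 272.61417323]))
(array([ 0.38201761, -0.37449927]), array([ 21.50776482, 149.33287048]), np.float32(2.4305923), array([432.97560976, 228.98780488]))
(array([ 0.48560736, -0.22894484]), array([ 21.5691433 , 149.10121155]), np.float32(2.8649735), array([385.69, 195.  ]))
```

View pics/t4.png

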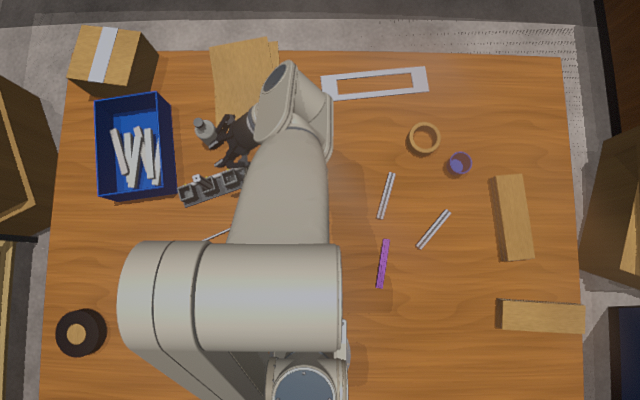

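The two remaining posts are unmoved at (386,195) and (433,229). I'll pick the first one.

```bash
python3 - <<'E'
from h import *
B,c=measure(); b=[b for b in B if b[1][0]<26 and abs(b[1][1]-150)<8 and b[0][1]>-.3][0]; print(b)
pick(b[0],b[2])
if manip.get_width()>.015:
    place(2)
    manip.servo_line(manip.get_position()+np.array([0,0,.1]),rate=.3)
c=snap('scene','s5')
cv2.imwrite('pics/s5c.png',cv2.resize(c['image'][200:360,260:460,::-1],None,fx=3.5,fy=3.5))
B,c=measure(); 
for b in B: print(b)
E
```

```text
(array([ 0.48560736, -0.22894484]), array([ 21.5691433 , 149.10121155]), np.float32(2.8649735), array([385.68, 195.  ]))
[array([-0.41,  0.62,  1.38, -0.09,  1.83,  1.44]), array([-0.41,  0.83,  1.44, -0.09,  1.56,  1.47]), array([-0.41,  0.94,  1.43, -0.09,  1.46,  1.48])]
t 17.1 [ 0.507  -0.2351  0.0258] w 0.045 F [0.  0.1 0.2]
t 17.4 [ 0.5074 -0.2352  0.0264] w 0.0185 F [ 2.1 -0.2  4.4]
t 18.6 [ 0.506  -0.2346  0.2809] w 0.0183 F [-0.1  0.3 -1.6]
[array([ 0.04,  0.5 ,  1.72,  0.84,  1.36, -0.68]), array([ 0.04,  0.64,  1.75,  0.88,  1.25, -0.82]), array([ 0.04,  0.75,  1.76,  0.91,  1.18, -0.91])] [0.535 0.24  0.11 ]
t 21.0 [0.5356 0.2394 0.1752] w 0.0188 F [ 0.2 -0.3 -0.2]
t 21.9 [0.5354 0.2395 0.1101] w 0.0184 F [ 0.9  0.3 -1.2]
t 22.5 [0.5352 0.2395 0.1101] w 0.0398 F [-0.4 -0.2 -0.2]
t 23.1 [0.5658 0.1532 0.2065] w 0.0401 F [-0.6 -0.3 -0.9]
(array([ 0.38201761, -0.37449927]), array([ 21.50776482, 149.33287048]), np.float32(2.4305923), array([432.97560976, 228.98780488]))
(array([ 0.43081573, -0.11859086]), array([124.74537659, 524.83215332]), np.float32(0.008778524), array([346.56038647, 216.02657005]))
```

View pics/s5c.png

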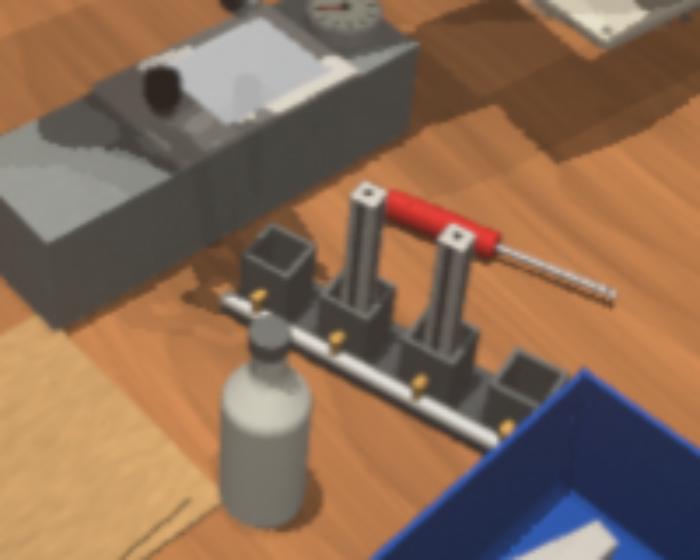

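Two posts are standing, tops at (368,192) and (456,237) in the crop. The third goes into cup 1.

```bash
python3 - <<'E'
from h import *
B,c=measure(); b=[b for b in B if b[1][0]<26 and abs(b[1][1]-150)<8][0]; print(b)
pick(b[0],b[2])
if manip.get_width()>.015:
    place(1)
    manip.servo_line(manip.get_position()+np.array([0,0,.1]),rate=.3)
c=snap('scene','s6')
cv2.imwrite('pics/s6c.png',cv2.resize(c['image'][200:360,260:460,::-1],None,fx=3.5,fy=3.5))
snap('top','t6')
E
```

```text
(array([ 0.38196796, -0.37451389]), array([ 21.62060928, 149.31848145]), np.float32(2.4355302), array([433.10843373, 228.75903614]))
[array([-0.77,  0.62,  1.38, -0.04,  1.83,  1.51]), array([-0.77,  0.83,  1.44, -0.04,  1.56,  1.52]), array([-0.77,  0.94,  1.43, -0.04,  1.46,  1.52])]
t 27.7 [ 0.3989 -0.389   0.0258] w 0.045 F [-0.5 -0.1 -0.1]
t 28.0 [ 0.3992 -0.3892  0.0263] w 0.0184 F [ 1.9 -1.8  5.6]
t 29.2 [ 0.3981 -0.3882  0.2808] w 0.0182 F [-0.7  0.9 -2. ]
[array([-0.06,  0.53,  1.67,  0.79,  1.44, -0.73]), array([-0.06,  0.67,  1.7 ,  0.81,  1.32, -0.85]), array([-0.06,  0.77,  1.7 ,  0.83,  1.25, -0.93])] [0.559 0.174 0.11 ]
t 31.8 [0.5594 0.1736 0.1753] w 0.018 F [ 0.7 -0.5 -0.2]
t 32.8 [0.5592 0.1738 0.1102] w 0.0182 F [-0.7 -0.4 -1. ]
t 33.3 [0.559  0.1737 0.1101] w 0.04 F [-0.1  0.8 -0.1]
t 33.9 [0.5896 0.0875 0.2064] w 0.0399 F [-0.2  0.7 -0.6]
```

View pics/s6c.png

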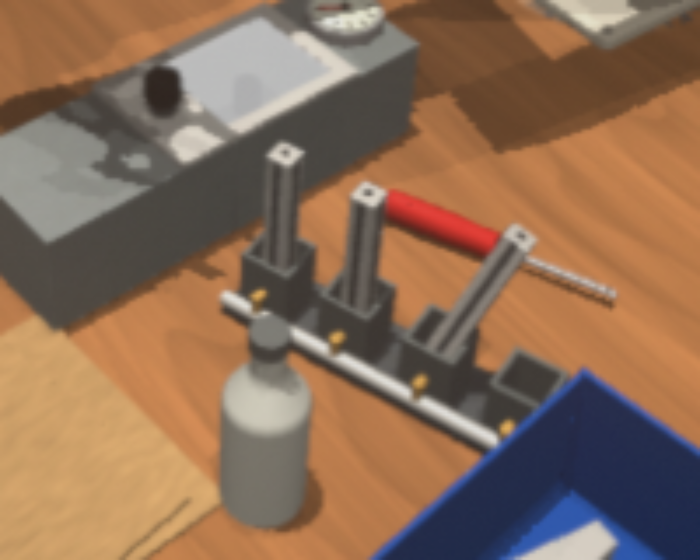

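View pics/t6.png

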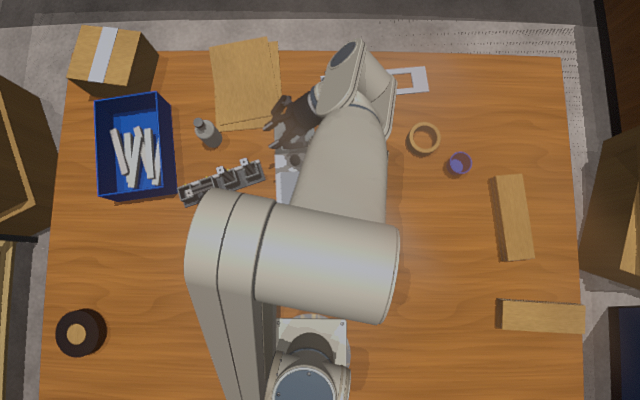

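The post in cup 3 now leans strongly: its top is at (518,238) in the crop, where before it was at (456,237). It looks like the announced knock. I'll measure the lean by triangulating the post's top.

```bash
python3 - <<'E'
from h import *
c=manip.camera('scene'); t=manip.camera('top')
cv2.imwrite('pics/t7c.png',cv2.resize(t['image'][150:220,170:270,::-1],None,fx=8,fy=8,interpolation=2))
cv2.imwrite('pics/s7c.png',cv2.resize(c['image'][230:330,310:440,::-1],None,fx=6,fy=6,interpolation=2))
pickle.dump((c,t),open('k7.pkl','wb'))
E
```

```text
(no output)
```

View pics/t7c.png

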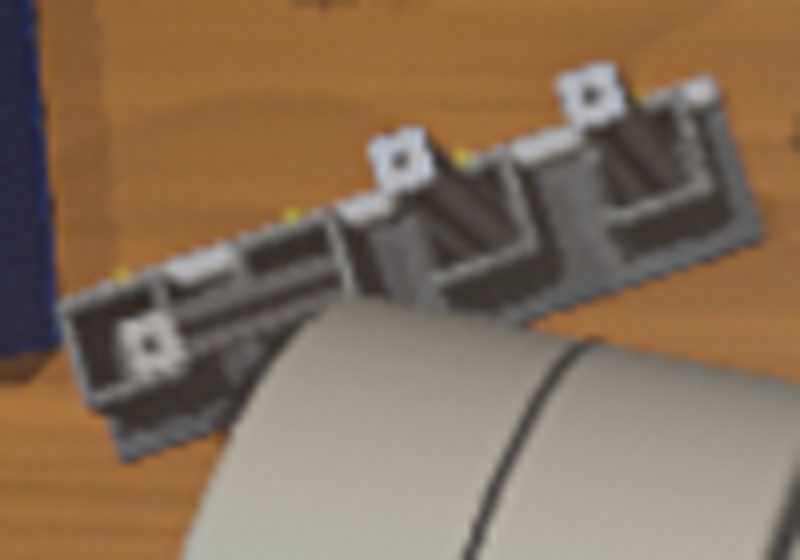

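View pics/s7c.png

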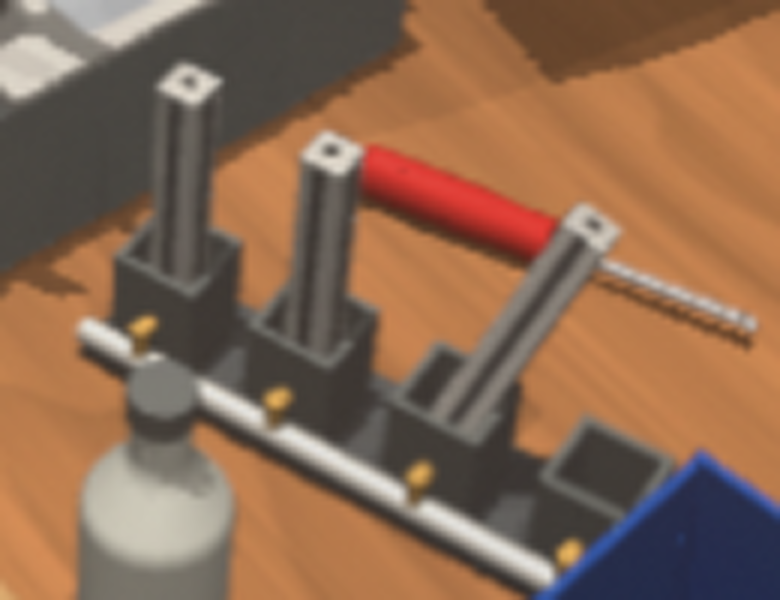

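```bash
cat >> h.py <<'E'
def tri(c1,u1,c2,u2):
    o1,d1=ray(c1,[u1]);o2,d2=ray(c2,[u2]);d1=d1[0];d2=d2[0]
    s=np.linalg.lstsq(np.c_[d1,-d2],o2-o1,rcond=None)[0]
    a,b=o1+d1*s[0],o2+d2*s[1]; return (a+b)/2,np.linalg.norm(a-b)
E
python3 - <<'E'
from h import *
c,t=pickle.load(open('k7.pkl','rb'))
for su,tu in [((592,226),(152,342)),((332,153),(400,160)),((190,83),(593,95))]:
    print(tri(c,np.array(su)/6+[310-.42,230-.42],t,np.array(tu)/8+[170-.44,150-.44]))
print(cup(3),cup(2),cup(1))
E
```

```text
(array([0.46643688, 0.34177966, 0.15341017]), np.float64(0.0005912633632888455))
(array([0.53071927, 0.25564387, 0.15938425]), np.float64(0.0006502730111906064))
(array([0.55405544, 0.18908967, 0.15922775]), np.float64(0.0018499833951797211))
[0.5061 0.3199] [0.5299 0.2541] [0.5537 0.1883]
```

The leaning post's top is about 45 mm off the cup axis at z 0.153, giving a lean of about 0.37 rad. That is the cup's geometric limit on the diagonal and under the allowed 0.45, and the post is still down in its cup. The other two are upright with their tops at z 0.159. I'll leave it and go on to the plunger.

```bash
python3 - <<'E'
from h import *
K=BO-.088*BY
for s in (1,-1):
    rv=ori(-ZC,[*(s*BY),0])
    print(s,[None if q is None else np.round(q,2) for q in (manip.solve_ik([*K,.26],rv),manip.solve_ik([*K,.134],rv),manip.solve_ik([*(BO-.213*BY),.146],rv),manip.solve_ik([*(BO-.03*BY),.08],rv))])
rv=ori(-ZC,[*BY,0]) if manip.solve_ik([*K,.26],ori(-ZC,[*BY,0])) is not None else None
E
```

```text
1 [None, None, None, None]
-1 [array([ 0.06,  0.33,  1.75, -0.  ,  1.06, -0.01]), array([ 0.06,  0.51,  1.83, -0.  ,  0.8 , -0.01]), array([ 0.06,  0.64,  1.53, -0.  ,  0.97, -0.  ]), array([ 0.06,  0.54,  1.98, -0.  ,  0.63, -0.01])]
```

```bash
python3 - <<'E'
from h import *
K=BO-.088*BY; rv=ori(-ZC,[*(-BY),0])
manip.command_gripper(.06,60)
manip.move_to([*K,.24],rv); manip.hold(.2); c,T=wsnap('w8'); pickle.dump((c,T),open('w8.pkl','wb')); st()
E
```

```text
t 35.9 [0.5666 0.0469 0.2396] w 0.0603 F [-0.4 -0.2 -0.3]
```

View pics/w8.png

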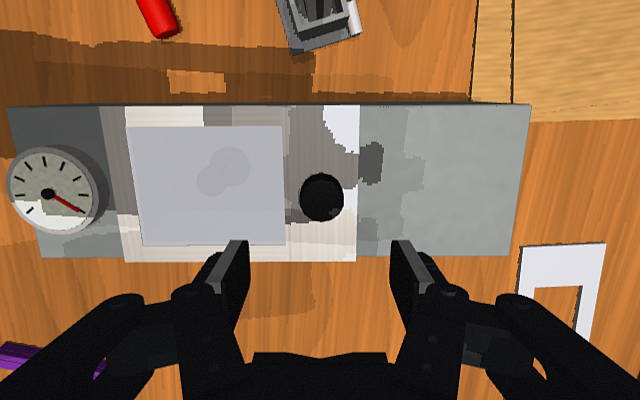

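The knob is at (322,197), with the gauge at (52,190) and the cover's frame edge at x≈357.

```bash
python3 - <<'E'
from h import *
c,T=pickle.load(open('w8.pkl','rb'))
g=cv2.cvtColor(c['image'],cv2.COLOR_RGB2GRAY); m=np.zeros_like(g); m[160:235,285:360]=(g[160:235,285:360]<28)*255
q=max(cv2.findContours(m,0,1)[0],key=cv2.contourArea); print(cv2.minEnclosingCircle(q),cv2.boundingRect(q))
(u,v),r=cv2.minEnclosingCircle(q)
for z in (.14,.129,.118): print(z,plane(c,[(u,v)],z,T))
print(BO-.088*BY)
B=plane(c,[(105,104),(530,105),(515,254),(128,260)],.1,T); print(B)
E
```

```text
((321.0, 197.0), 24.020923614501953) (300, 173, 43, 49)
0.14 [[0.56780744 0.05214237 0.14      ]]
0.129 [[0.56806126 0.04888618 0.129     ]]
0.118 [[0.56831508 0.04562998 0.118     ]]
[0.5662888 0.047728 ]
[[ 0.41016683  0.09907483  0.1       ]
 [ 0.71285391  0.1185861   0.1       ]
 [ 0.72732681  0.0031191   0.1       ]
 [ 0.41673254 -0.02311227  0.1       ]]
```

```bash
python3 - <<'E'
from h import *
K=np.array([.5678,.0485]); rv=ori(-ZC,[*(-BY),0])
manip.servo_line([*K,.18],rate=.2); manip.servo_line([*K,.134],rate=.08); st()
manip.command_gripper(0,60); st()
p=manip.get_position()
manip.servo_line([*K,.134+.0125],rate=.03); st()
d=-BY
manip.servo_line([*(K+d*.01),.1465],rate=.04); st()
manip.servo_line([*(K+d*.06),.1465],rate=.08); st()
manip.servo_line([*(K+d*.120),.1465],rate=.08); st()
E
```

```text
t 37.1 [0.5679 0.0485 0.1339] w 0.0598 F [0.3 0.  0.3]
t 37.5 [0.5683 0.0486 0.1347] w 0.0283 F [-0.2 -1.2  4.9]
t 38.0 [0.5676 0.0485 0.1462] w 0.0284 F [ 3.3  0.1 -8.5]
t 38.4 [0.5782 0.0492 0.1463] w 0.0281 F [ 1.7  0.2 -8.9]
t 39.2 [0.628  0.0528 0.1466] w 0.0285 F [ 0.3  2.9 -8.1]
t 40.1 [0.6878 0.057  0.1467] w 0.0283 F [ 1.6  4.8 -9. ]
```

```bash
python3 - <<'E'
from h import *
K=np.array([.5678,.0485]); d=-BY
for s in (.123,.126,.128):
    manip.servo_line([*(K+d*s),.1465],rate=.03); st()
    if manip.get_contact_force()[0]<-10: break
manip.servo_line([*(manip.get_position()[:2]),.1425],rate=.05)
manip.command_gripper(.06); manip.hold(.2); st()
p=manip.get_position(); manip.servo_line([p[0],p[1],.26],rate=.25)
c=snap('scene','s9')
cv2.imwrite('pics/s9c.png',cv2.resize(c['image'][180:340,240:440,::-1],None,fx=3.5,fy=3.5))
c,T=wsnap('w9'); pickle.dump((c,T),open('w9.pkl','wb'))
E
```

```text
t 40.4 [0.6902 0.0572 0.1466] w 0.0283 F [ 0.3  5.2 -8. ]
t 40.6 [0.6924 0.0574 0.1463] w 0.0284 F [-2.7  5.4 -7.5]
t 40.9 [0.6925 0.0573 0.1454] w 0.028 F [-7.8  4.6 -7.7]
t 41.7 [0.6927 0.0572 0.1426] w 0.0598 F [ 0.8 -0.5 -0.6]
```

View pics/s9c.png

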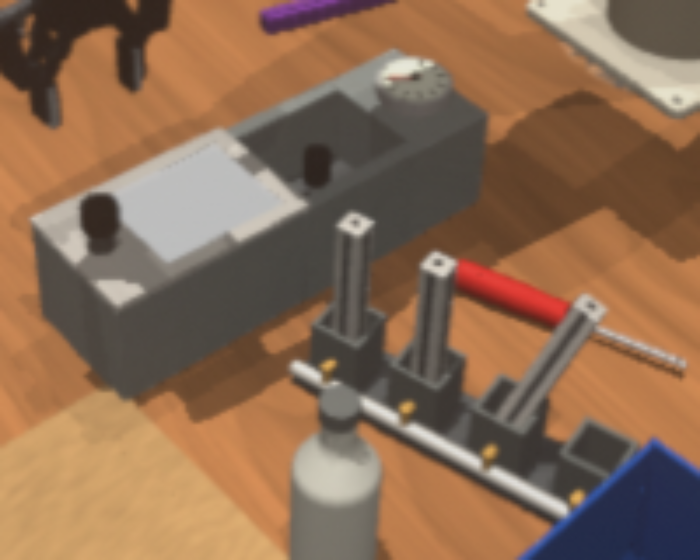

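View pics/w9.png

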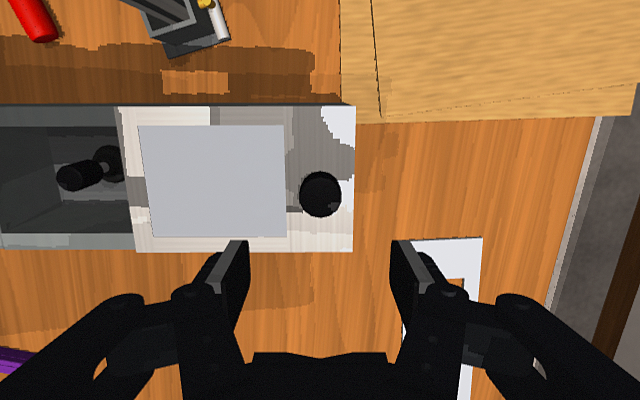

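The cover is open against its stop: the force reversed at 0.1253 m of travel. The well is uncovered, with the lever at about (318,165) in the scene crop. The knob stop puts the box origin at (0.480, 0.0427). Next is the lever.

```bash
sed -i 's/^BO=np.array(\[.4785,.0417\])/BO=np.array([.480,.0427])/' h.py
python3 - <<'E'
from h import *
for s in (1,-1):
    rv=ori(-ZC,[*(s*BX),0]); q=manip.solve_ik([*(BO-.036*BY),.2],rv); print(s,q)
    if q is not None: best=rv
rv=best if manip.solve_ik([*(BO-.036*BY),.2],ori(-ZC,[*BX,0])) is None else ori(-ZC,[*BX,0])
manip.command_gripper(0,30)
manip.move_to([*(BO-.036*BY),.2],rv); st()
c,T=wsnap('w10'); pickle.dump((c,T),open('w10.pkl','wb'))
E
```

```text
1 [ 6.43430185e-02  3.40884615e-01  1.90667430e+00 -4.44089210e-16
  8.94033737e-01  1.56658216e+00]
-1 [ 6.43430185e-02  3.40884615e-01  1.90667430e+00 -4.44089210e-16
  8.94033737e-01 -1.57501049e+00]
t 44.4 [0.5166 0.0452 0.2004] w -0.0002 F [0.9 0.7 0.2]
```

View pics/w10.png

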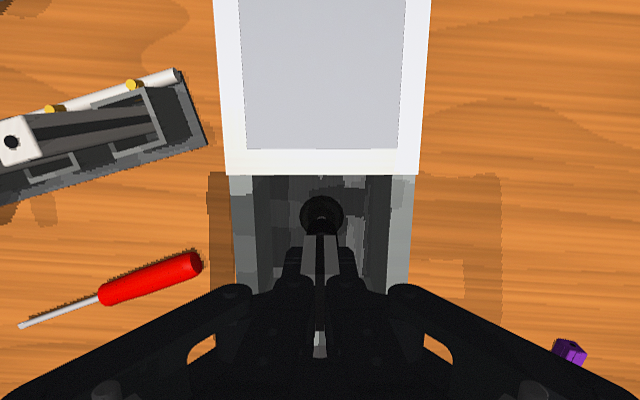

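```bash
python3 - <<'E'
from h import *
c,T=pickle.load(open('w10.pkl','rb'))
for z in (.09,.058): print(plane(c,[(321,216),(321,200)],z,T)[:,:2])
print(T[:3,3],BO)
cv2.imwrite('pics/w10c.png',cv2.resize(c['image'][165:305,220:420,::-1],None,fx=4,fy=4))
E
```

```text
[[0.50397726 0.04476451]
 [0.51550863 0.0455753 ]]
[[0.49261117 0.04382776]
 [0.50574525 0.04475123]]
[0.58575521 0.05150438 0.32023697] [0.48   0.0427]
```

View pics/w10c.png

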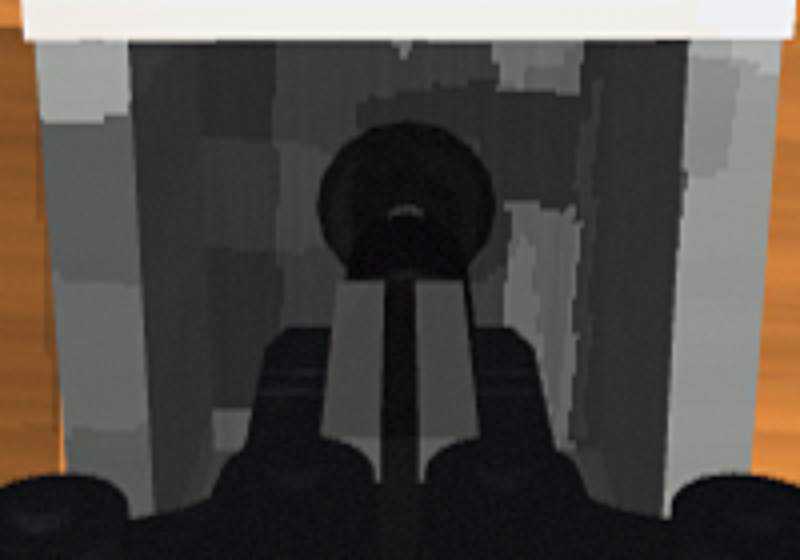

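The fingers are centred on the lever in the well. The dark disc at (321,216) is the lever's base, which projects to x≈0.482 at floor level, matching the origin. I'll descend behind the lever and push it towards the gauge.

```bash
python3 - <<'E'
from h import *
P=lambda y,z=.093: [*(BO+y*BY),z]
manip.servo_line(P(-.036,.125),rate=.2)
manip.servo_line(P(-.036),rate=.05); st()
for y in (-.024,-.018,-.012,-.008,-.005):
    manip.servo_line(P(y),rate=.05); manip.hold(.1); print(y,end=' '); st()
    if np.linalg.norm(manip.get_contact_force())>14: break
c=snap('scene','s11')
cv2.imwrite('pics/s11c.png',cv2.resize(c['image'][180:340,240:440,::-1],None,fx=3.5,fy=3.5))
E
```

```text
t 45.8 [0.516  0.0452 0.0929] w 0.0001 F [0.6 0.6 0.1]
-0.024 t 46.3 [0.5041 0.0444 0.0932] w -0.0001 F [-0.7  0.2  1.3]
-0.018 t 46.7 [0.4981 0.0439 0.0931] w -0.0 F [ 0.8 -1.6  0.7]
-0.012 t 47.0 [0.4923 0.0435 0.0932] w 0.0001 F [ 2.7 -0.6  3.1]
-0.008 t 47.4 [0.4882 0.0432 0.0931] w 0.0002 F [3.3 0.8 4. ]
-0.005 t 47.7 [0.4852 0.0431 0.093 ] w 0.0002 F [3.8 0.7 3.3]
```

View pics/s11c.png

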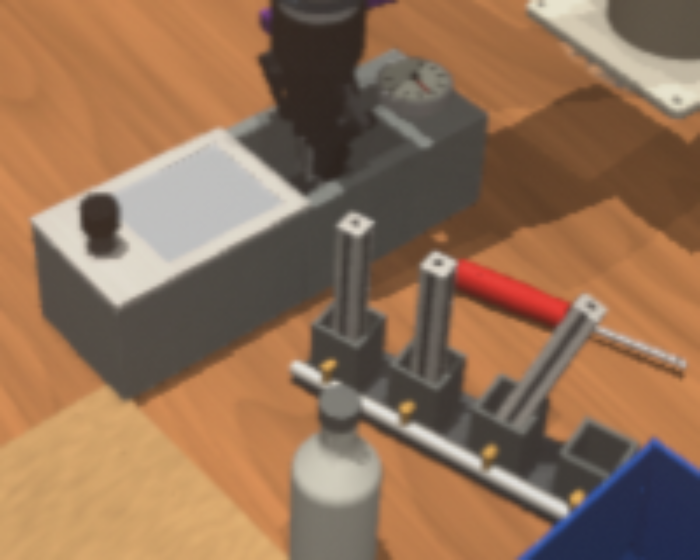

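```bash
python3 - <<'E'
from h import *
P=lambda y,z=.093: [*(BO+y*BY),z]
def F(n=5):
    f=[]
    for _ in range(n): manip.hold(.04); f.append(manip.get_contact_force())
    return np.mean(f,0)
print(F())
for y in (-.003,-.001,.001,.003,.005):
    manip.servo_line(P(y),rate=.05); f=F(); print(y,np.round(manip.get_position()[0],4),np.round(f,1))
    if f[0]>11: break
print(manip.get_time()); manip.hold(3.0); print(F(),manip.get_time())
snap('wrist','w11'); snap('top','t11')
E
```

```text
[ 4.65078267 -0.31558046  3.07451433]
-0.003 0.4831 [4.8 0.1 0.9]
-0.001 0.4812 [5.5 0.2 0.1]
0.001 0.4804 [7.8 1.  0.6]
0.003 0.48 [11.2  1.5 -0.7]
49.825
[11.18158644  1.49878395 -0.45719927] 53.0333
```

View pics/w11.png

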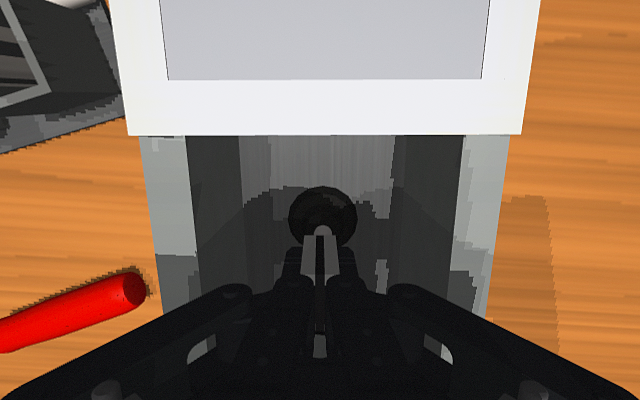

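The lever is against its stop: force rose from 5.5 to 11 N with no further travel, and it was held for over 3 s. I'll back off and check it springs upright.

```bash
python3 - <<'E'
from h import *
P=lambda y,z=.093: [*(BO+y*BY),z]
manip.servo_line(P(-.036),rate=.06); manip.hold(.2); st()
manip.servo_line(P(-.036,.24),rate=.2)
rv=ori(-ZC,[*(-BY),0]); K=BO-.213*BY
manip.command_gripper(.06,60)
manip.move_to([*K,.24],rv); manip.hold(.5); st()
c=snap('scene','s12')
cv2.imwrite('pics/s12c.png',cv2.resize(c['image'][180:340,240:440,::-1],None,fx=3.5,fy=3.5))
c,T=wsnap('w12')
g=cv2.cvtColor(c['image'],cv2.COLOR_RGB2GRAY); m=np.zeros_like(g); m[150:240,280:365]=(g[150:240,280:365]<28)*255
q=max(cv2.findContours(m,0,1)[0],key=cv2.contourArea); (u,v),r=cv2.minEnclosingCircle(q); print(u,v,r,plane(c,[(u,v)],.137,T),K)
E
```

```text
t 54.1 [0.5155 0.0451 0.093 ] w -0.0001 F [ 0.7 -0.2 -0.3]
t 57.5 [0.6925 0.0573 0.2401] w 0.0598 F [-0.1  0.  -0.8]
318.138671875 201.9872283935547 25.01326560974121 [[0.69212946 0.05784645 0.137     ]] [0.6924888 0.0572905]
```

View pics/s12c.png

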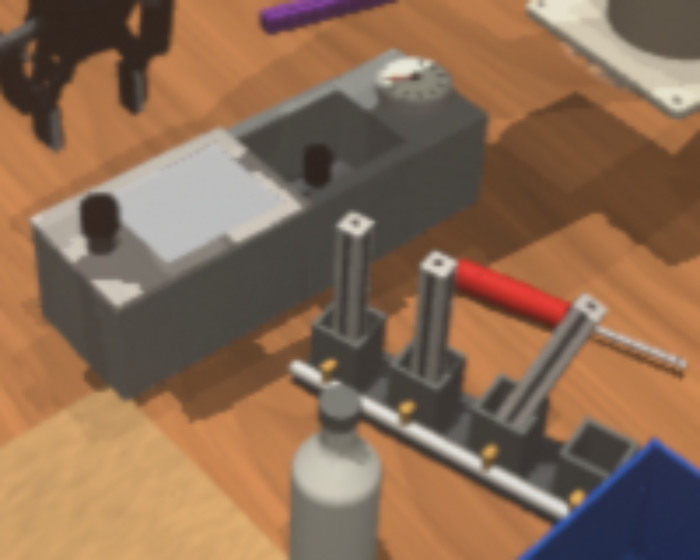

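View pics/w12.png

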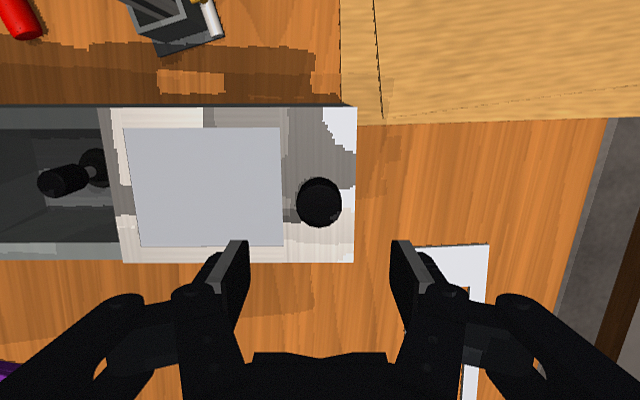

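The lever is back at (318,165), upright as before, and the posts are unchanged. Now I'll shut the cover.

```bash
python3 - <<'E'
from h import *
K=BO-.213*BY
manip.servo_line([*K,.18],rate=.2); manip.servo_line([*K,.143],rate=.08); st()
manip.command_gripper(0,40); st()
for s in (.06,.115,.121,.124,.126,.128):
    manip.servo_line([*(K+BY*s),.143],rate=.08 if s<.12 else .03); print(s,end=' '); st()
    if s>.12 and manip.get_contact_force()[0]>6: break
p=manip.get_position()
manip.command_gripper(.06); manip.hold(.4); st()
manip.servo_line([p[0],p[1],.24],rate=.2); manip.hold(.2); st()
c=snap('scene','s13')
cv2.imwrite('pics/s13c.png',cv2.resize(c['image'][180:340,240:440,::-1],None,fx=3.5,fy=3.5))
c,T=wsnap('w13')
E
```

```text
t 58.7 [0.6924 0.0573 0.1426] w 0.06 F [ 0.9 -0.2 -0.1]
t 59.1 [0.6924 0.0573 0.1438] w 0.0289 F [-3.  -1.1  5.7]
0.06 t 60.0 [0.6336 0.0531 0.1438] w 0.0289 F [ 2.5 -0.5  5.6]
0.115 t 60.8 [0.5787 0.0492 0.1437] w 0.0288 F [ 3.8 -1.7  6.7]
0.121 t 61.1 [0.5716 0.0487 0.1426] w 0.0288 F [ 1.2 -3.7 -7.6]
0.124 t 61.4 [0.5677 0.0484 0.1419] w 0.0289 F [ 2.6 -4.4 -7.1]
0.126 t 61.6 [0.5675 0.0484 0.1425] w 0.0291 F [ 8.  -4.  -7.2]
t 62.5 [0.5668 0.0487 0.143 ] w 0.0604 F [-0.2 -0.5 -0.2]
t 63.3 [0.5667 0.0483 0.2384] w 0.0599 F [-0.2 -0.5  0.1]
```

View pics/s13c.png

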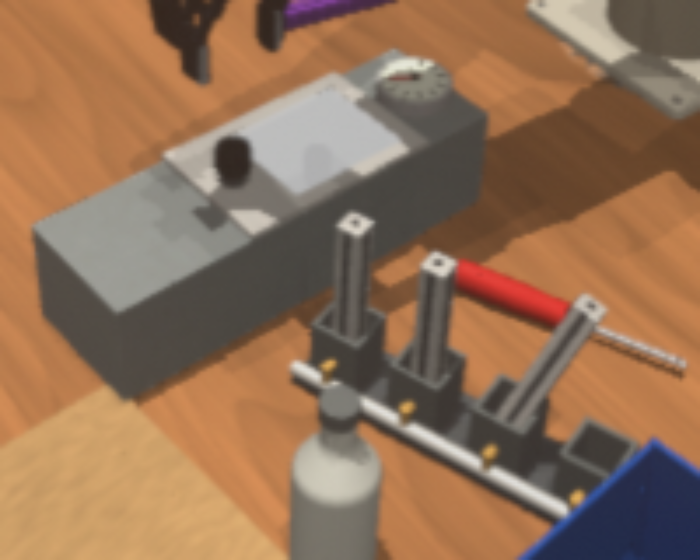

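View pics/w13.png

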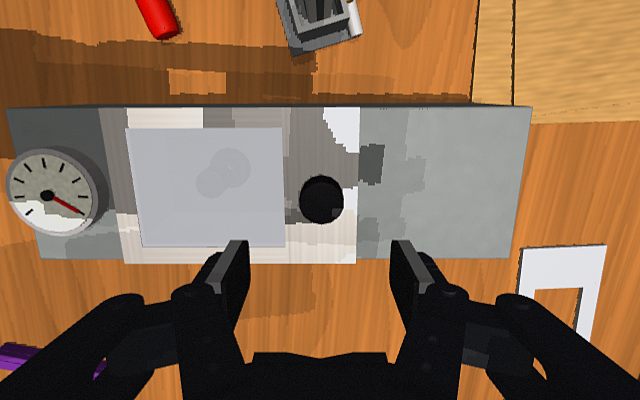

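The cover is back where it started and the knob sits at (322,199), as in the first wrist view at (321,197). To check the plunger is down, I'll compare the knob's pixels with the initial scene image.

```bash
python3 - <<'E'
from h import *
p=manip.get_position(); manip.servo_line([p[0],p[1],.40],rate=.3); manip.hold(.5)
s0=pickle.load(open('scene0.pkl','rb'))['image']; s1=manip.camera('scene')['image']; s9=cv2.imread('pics/s9.png')[:,:,::-1]
def kb(im,x0,x1,y0,y1):
    g=cv2.cvtColor(im,cv2.COLOR_RGB2GRAY)[y0:y1,x0:x1]; q=max(cv2.findContours((g<55).astype(np.uint8),0,1)[0],key=cv2.contourArea); M=cv2.moments(q); return np.add(cv2.boundingRect(q),(x0,y0,0,0)),M['m10']/M['m00']+x0,M['m01']/M['m00']+y0
print(kb(s0,295,320,210,245),kb(s1,295,320,210,245))
t0=pickle.load(open('top0.pkl','rb'))['image'];t1=manip.camera('top')['image']
cv2.imwrite('pics/cmp.png',np.vstack([cv2.resize(x[205:250,275:385,::-1],None,fx=6,fy=6,interpolation=0) for x in (s0,s1)]))
cv2.imwrite('pics/s14.png',s1[:,:,::-1]); cv2.imwrite('pics/t14.png',t1[:,:,::-1]); st()
E
```

```text
(array([303, 221,   7,  11]), 306.0, 225.76969696969698) (array([302, 220,   9,  12]), 306.1882951653944, 225.59033078880407)
t 64.7 [0.567  0.0483 0.3999] w 0.0601 F [0.1 0.1 0.2]
```

View pics/cmp.png

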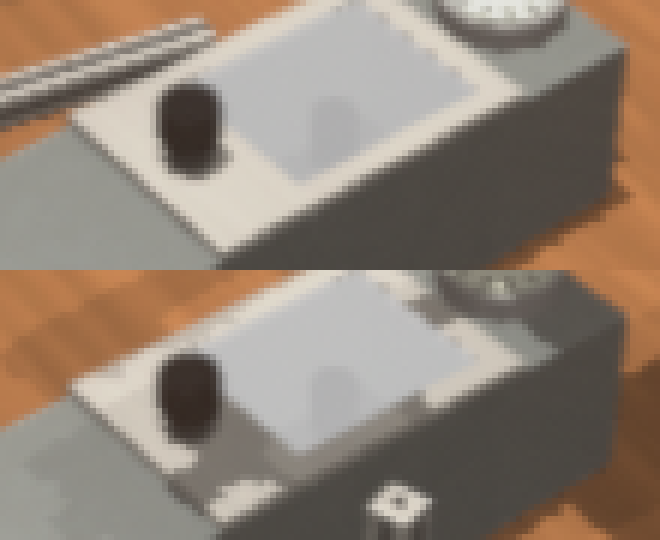

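View pics/t14.png

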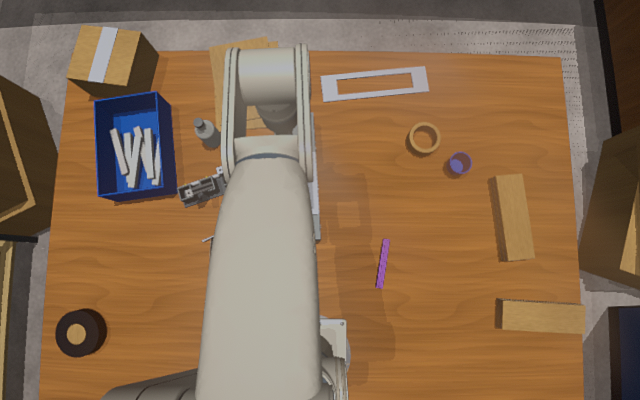

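View pics/s14.png

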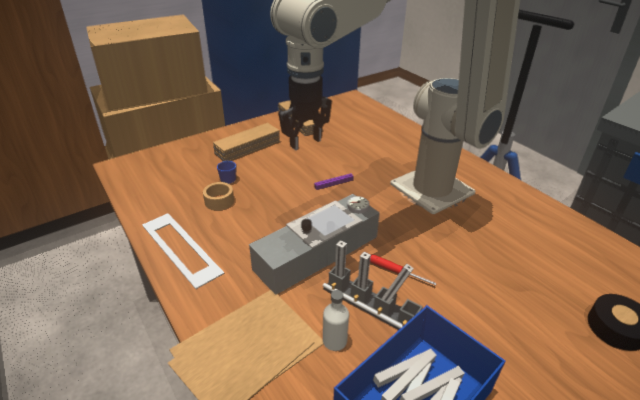

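```bash
python3 - <<'E'
from h import *
manip.sign_off(); print(manip.get_time())
E
```

```text
the job is handed in; nothing more can be done
the job is handed in; nothing more can be done
```

The job is handed in, at about 65 s on the robot's clock. All three posts stand in the rack, in cups 1, 2 and 3. The purple bar and the white bars in the bin were left alone.

- **Valve:** I pulled up the plunger and slid the cover open to its stop (0.125 m). I pushed the lever over to its stop towards the gauge and held it for more than 3 s. It sprang back upright.
- **Cover:** It is shut against its stop. The knob and frame match their starting pixels to within 0.2 px, so the plunger is down.
- **Bystanders:** By eye, the bottle, tape, screwdriver and jar are where they started. The arm is clear of everything.

**Leaning post:** While the arm was away, the post in cup 3 was knocked from upright to about 0.37 rad (my estimate). That is about as far as the cup lets it lean and under the 0.45 rad allowed, and it is still down in its cup. I left it as it was.

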